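# Pack the short flow meter in the spares case

### The job

Pack the short flow meter (not the long one) into the grey spares case: lower it in and set it down, without dropping it, so that it lies flat on the floor of the case in the free space beside the needle valve already packed there. Then put the lid on so that it sits fully home and level on the rim, with the meter and the valve both inside.

Things in the scene. Friction and masses are not known exactly. Their poses are not given: they have to be found in the camera images.
- case: Square open-topped grey metal box, fixed, any yaw: 172 x 172 x 56 mm high, walls and floor 6 mm, so inside 160 x 160, 50 deep. Origin: centre of underside, x, y along the sides, z up. A valve lies along its +x wall; free from x = -80 (the -x wall) to about x = +35 mm, over all y. A meter laid along y with its middle at x = -22 mm has about 43 mm free on either side.
- meter: The short flow meter, to be packed: block 100 long (x), 28 wide (y), 34 mm high (z), aluminium ends, white back below, clear tube between; up to 0.25 kg. Lies on its back left or right of the case. Origin: centre of underside. It may go in either end first. A like one 190 mm long, beyond the case, is a bystander and does not fit.
- lid: Loose lid, right way up on the table, across the case from the meter; 0.3 kg. Grey plate 186 x 186 x 6 mm; below it a step 137 x 137 x 8 mm that enters the opening with 11.5 mm to spare all round, at any quarter turn; on top a central black bar handle 16 (x) x 76 (y) x 34 mm high. Origin: centre of the step's underside, z up; handle from 14 to 48 mm above it. Home: origin 48 mm above the case's.
- valve: Needle valve already packed in the case, loose on its floor by the case's +x wall: brass block with a black knob, about 74 mm long (y, roughly along the case's y), 30 wide (x), 30 high; 0.2 kg. Origin: on its underside, near mid-length. It stays in the case.
Not all that is in view belongs to the job. Leave any blue or turquoise look-alike of the meter alone.

How it is judged:
On the way:
1. the short flow meter is lowered into the case while held: its underside no more than 30 mm above the inner floor, the fingers still touching it (x of meter in the frame of case between -0.075 and 0.075 m and y of meter in the frame of case between -0.075 and 0.075 m and z of meter in the frame of case below 0.036 m and contact force between meter and the fingers above 0.3 N), for 0.05 s.
At the end, for the whole second after the job is handed in: Short flow meter and needle valve are inside the case below its rim, the meter level within 10 degrees; the lid is home, its step in the opening: within 3 mm of home height, centred within 18 mm, level within 2 degrees; all at rest (x of meter in the frame of case between -0.08 and 0.08 m and y of meter in the frame of case between -0.08 and 0.08 m and z of each of meter, valve in the frame of case below 0.042 m and angle between meter's own x axis and vertical between 1.4 and 1.74 rad and x of valve in the frame of case between -0.08 and 0.08 m and y of valve in the frame of case between -0.08 and 0.08 m and z of lid in the frame of case between 0.044 and 0.051 m and horizontal distance between lid and case below 0.018 m and angle between lid's own z axis and vertical below 0.04 rad and linear speed of each of lid, meter below 0.02 m/s); the robot touches nothing.
It also fails if it takes over 58 s, if anything falls off the work surface, if the arm or the gripper's body presses on something with over 40 N, if the wrist force passes 120 N, or if a joint passes its speed limit or range.

### The arm

A 7-joint arm with a two-finger parallel gripper is mounted at the origin on the work surface. World frame = base frame: x ahead of the robot, y to its left, z up, the work surface at z = 0. Lengths are in m, angles in rad, forces in N, time in s.
With the tool pointing down it reaches from about 0.425 to 0.875 m from the base axis. Payload 4.7 kg.
Tool frame: the origin (TCP) lies where the fingers leave the gripper's body, on its centre line; the fingertips stand 70 mm ahead of it and the grasp point (between the pads) lies 51 mm ahead of it; z points along the fingers, y is the line along which they close (so a half turn about z gives the same grasp; the last joint's range is limited). The gripper opens to 87 mm and grips with 3 to 60 N. Pads are 19 mm wide; open, the fingers measure 117 mm over their backs; the gripper's body (75 mm by 190 mm) begins 51 mm behind the grasp point.
Start: joints at [1.297, 0.321, -0.07, 1.45, 0.023, 1.371, -0.057], TCP at [0.184, -0.623, 0.292] pointing down, gripper open.
Joint ranges: [-2.86, 2.86], [-0.3, 2.09], [-1.38, 1.24], [0.06, 2.45], [-1.56, 4.7], [0.09, 2.05], [-2.69, 2.69]. Speed limits (rad/s): [2.57, 2.57, 3.14, 3.14, 3.14, 3.14, 3.14].

### API

Orientations are given as a rotation vector (axis times angle).
In Python, from bench import ctrl gives the robot as it stands.
- The arm moves only by the tool drive_tool, never from a script. Its argument "motion" is a list of rows, each a list of 3 entries, a list of its own where there are three numbers: the shift along the tool's x, y, z in cm, then the turn, a rotation vector about the tool's x, y, z in degrees, then the opening, from -1 (shut) to 1 (fully open). In form: [[[x, y, z], [ax, ay, az], claw], ...]. A call has 1 to 12 rows; each row shifts and turns the commanded pose from where the row before left it, along the tool's axes as they then stand; what a row does not reach is not made up. A row lasts 1/8 s, in which the tool goes at most 62.5 mm and 10.7 degrees, less where a joint would pass 70% of its speed; a pose out of reach is approached as far as the arm can. A call with a gripper value outside its range is refused whole. The fingers move at their own pace and stop on an object; "force" is the grip in N (left out, the last holds). Time passes only in rows, so rows that do not move let the fingers close. It gives the time, the measured TCP pose, the force, the opening and the grip force at its end, in the units of the state.
- ctrl.get_state(): the state, without advancing time (a new reading comes with each control period).
- ctrl.get_image(name): name is "side" or "top" or "wrist"; returns the picture (384x512x3 uint8, red, green, blue); there is no depth.
- ctrl.calibration(name): a dict with "K" (3x3 intrinsics, pixels), "distortion" ([k1, k2, p1, p2, k3] as OpenCV has them; the pictures are not rectified), "origin" and "attitude" of the camera in the world; the wrist camera has in their place "tool_from_camera" (4x4, takes a point from camera to tool coordinates, whose origin is the TCP and whose axes are the flange's). Camera axes: x right, y up, looking along -z (the intrinsics and any distortion apply to the point x, -y, -z); pixel columns grow to the right and rows downward; lengths in m; the calibration is good to about 2 mm. A picture is of the moment at which its call begins: read the wrist's pose just before it. calibration takes no time and is no camera call.
- ctrl.close_job(): hands the job in; it is judged then, once.
The state is a dict: "time": time; "joint_positions": joint angles; "qd": joint speeds; "joint_torque": joint torques, N m; "position": TCP position; "tool_rot": TCP orientation; "ft_force": force on the tool from outside, world axes, zero at the start; "torque": the same for the moment, N m; "grip_width": opening from 0.0 (shut) to 1.0 (fully open); "grip_force": force on a finger pad.
Only numpy, scipy, OpenCV 4.12 (cv2) and the standard library are available. Lean on these libraries where they do the work, as an engineer would, in place of code of your own. Each camera call takes 0.05 s, during which the arm holds its last target. There are 200 camera calls.

## Working session

There is one attempt and no reset: what is moved stays moved. The work goes in short steps, Python scripts to look and compute and a tool call to move; the robot and the scene stay as the last step left them, time stands still between calls to the robot, and variables do not carry over. Pictures are saved under pics/ and viewed, at most 10 in all, crops included, and the job is handed in when it is done.

Besides the shell and the picture viewer there is one more tool, called by a JSON object that holds its "fn" and its "kwargs". drive_tool: Moves the arm, as the interface text tells. Its arguments: {"type":"object","properties":{"motion":{"type":"array","items":{"type":"array"}},"force":{"type":"number"}},"required":["motion"]}

```bash
ls; mkdir -p pics
cat > h.py <<'E'
import numpy as np, cv2
from scipy.spatial.transform import Rotation as R
from bench import ctrl
def cam(name, st=None):
    c=ctrl.calibration(name); K=np.array(c["K"]); D=np.array(c["distortion"],float)
    if name=="wrist":
        st=st or ctrl.get_state(); T=np.eye(4); T[:3,:3]=R.from_rotvec(st["tool_rot"]).as_matrix(); T[:3,3]=st["position"]
        M=T@np.array(c["tool_from_camera"]); return K,D,M[:3,3],M[:3,:3]
    A=np.array(c["attitude"],float)
    A=A if A.shape==(3,3) else R.from_rotvec(A).as_matrix()
    return K,D,np.array(c["origin"]),A
def rays(cm,px):
    K,D,o,A=cm
    u=cv2.undistortPoints(np.array(px,float).reshape(-1,1,2),K,D).reshape(-1,2)
    d=np.c_[u[:,0],-u[:,1],-np.ones(len(u))]@A.T
    return o,d
def plane(cm,px,z):
    o,d=rays(cm,px); return o+d*((z-o[2])/d[:,2])[:,None]
def tri(cm1,p1,cm2,p2):
    o1,d1=rays(cm1,p1);o2,d2=rays(cm2,p2);out=[]
    for a,b in zip(d1,d2):
        s=np.linalg.lstsq(np.c_[a,-b],o2-o1,rcond=None)[0]
        out.append(np.r_[(o1+a*s[0]+o2+b*s[1])/2,np.linalg.norm(o1+a*s[0]-o2-b*s[1])])
    return np.array(out)
def snap(name,f):
    st=ctrl.get_state(); im=ctrl.get_image(name); cv2.imwrite(f"pics/{f}.png",cv2.cvtColor(im,cv2.COLOR_RGB2BGR)); return im,cam(name,st)
E
python3 - <<'E'
from h import *
a,c=snap("top","top0");b,d=snap("side","side0")
for n in("top","side"):print(n,{k:np.array(v).round(3).tolist() for k,v in ctrl.calibration(n).items()})
print({k:np.round(v,3).tolist() for k,v in ctrl.get_state().items()})
print(np.round(ctrl.calibration("wrist")["tool_from_camera"],3))
E
```

```text
pics
top {'K': [[438.906, 0.0, 253.018], [0.0, 438.906, 192.051], [0.0, 0.0, 1.0]], 'distortion': [-0.107, 0.0, 0.0, 0.0, 0.0], 'origin': [0.337, -0.045, 1.338], 'attitude': [0.13, -0.124, -1.583]}
side {'K': [[364.089, 0.0, 253.109], [0.0, 364.089, 191.393], [0.0, 0.0, 1.0]], 'distortion': [-0.034, 0.0, 0.0, 0.0, 0.0], 'origin': [0.253, -0.534, 0.676], 'attitude': [0.747, -0.196, -0.527]}
{'time': 0.1, 'joint_positions': [1.297, 0.322, -0.07, 1.452, 0.023, 1.371, -0.057], 'qd': [-0.0, -0.003, -0.002, -0.002, 0.002, -0.003, 0.001], 'joint_torque': [0.0, -49.257, -0.406, -31.34, -0.064, 0.039, 0.0], 'position': [0.184, -0.623, 0.291], 'tool_rot': [-3.107, -0.45, 0.001], 'ft_force': [-0.058, 0.051, 0.169], 'torque': [0.029, -0.03, 0.021], 'grip_force': 0.0, 'grip_width': 0.997}
[[ 0.001  0.969  0.248  0.067]
 [ 1.    -0.001 -0.001  0.   ]
 [-0.001  0.248 -0.969 -0.092]
 [ 0.     0.     0.     1.   ]]
```

View pics/top0.png

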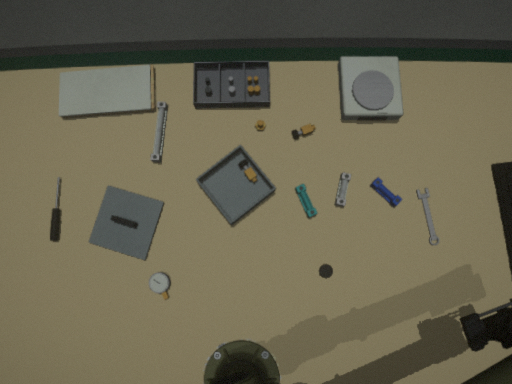

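View pics/side0.png

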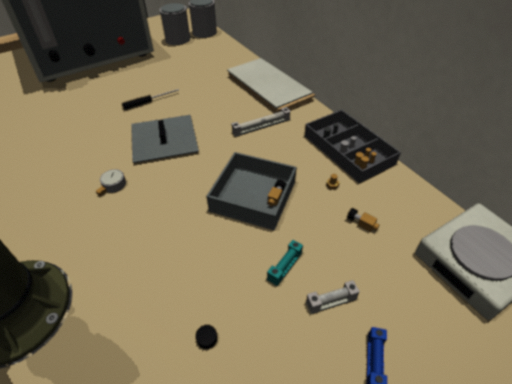

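Top view: the candidates are grey/white block (342,189), long grey/white (159,131), teal (306,200) and blue (385,192). The one at (342,189) fits: it is short, white and aluminium, to the right of the case. The lid is at (126,222), on the other side of the case (236,185). I'll confirm this in a crop.

Run:
```python
from h import *
t=cv2.imread("pics/top0.png");s=cv2.imread("pics/side0.png")
f=lambda im,x,y,w,h,k:cv2.resize(im[y:y+h,x:x+w],None,fx=k,fy=k,interpolation=cv2.INTER_CUBIC)
A=f(t,310,160,66,60,6);B=f(s,290,260,66,60,6);C=f(t,190,140,99,90,4)[:240];D=f(s,200,145,99,60,4)
A=A[:,:396];cv2.imwrite("pics/crop.png",np.vstack([np.hstack([A,B]),np.hstack([C,D])]))
```

```text
(no output)
```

View pics/crop.png

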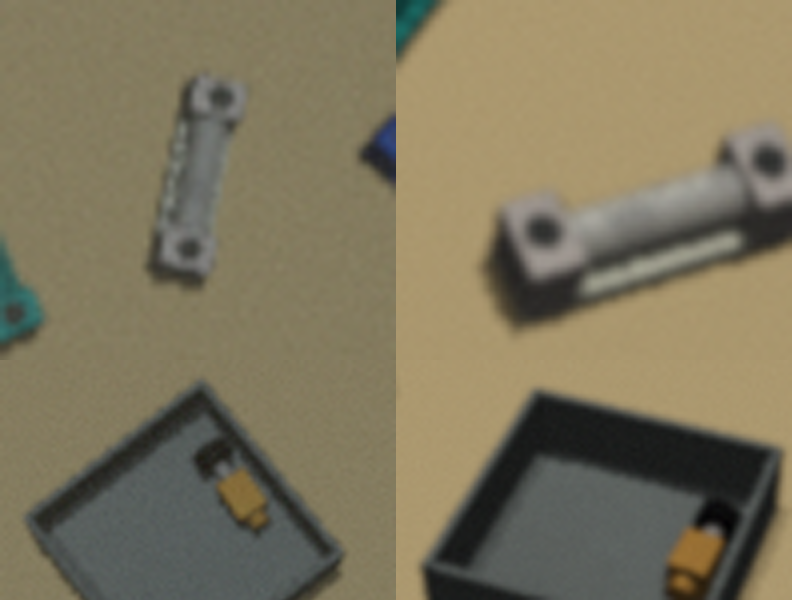

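Confirmed: the object at top (342,189) / side (333,293) is the short meter, with two aluminium ends, port holes, a clear tube and a white back. The valve lies along the case's upper-right wall in the top view.

Run:
```python
from h import *
T=cam("top");S=cam("side");np.set_printoptions(precision=4,suppress=True)
mt=[(346.8,176.2),(341.5,201.3)];ms=[(352.2,286.7),(314.8,298.3)]
m=tri(T,mt,S,ms);print(m)
# case rim
ct=[(240,146),(275.5,188.2),(232,224),(197.5,180)];cs=[(296,168),(268,228),(207.2,197),(235,153)]
print(tri(T,ct,S,cs)); p=plane(T,ct,.056);print(p,p.mean(0),np.linalg.norm(np.diff(p,axis=0),axis=1))
print("case yaw +x", [np.degrees(np.arctan2(*(d)[1::-1])) for d in (p[1]-p[2],p[0]-p[3])],[np.degrees(np.arctan2(*(d)[1::-1])) for d in (p[0]-p[1],p[3]-p[2])])
# lid plate: grey mask contour in top & side
for n,roi,c in (("top0",(80,175,95,95),T),("side0",(120,105,90,65),S)):
    im=cv2.imread(f"pics/{n}.png");x,y,w,h=roi;r=im[y:y+h,x:x+w].astype(int)
    mk=((r[:,:,2]-r[:,:,0])<12).astype(np.uint8)
    mk=cv2.morphologyEx(mk,cv2.MORPH_CLOSE,np.ones((5,5)))
    k=max(cv2.findContours(mk,0,1)[0],key=cv2.contourArea);q=cv2.approxPolyDP(k,6,True).reshape(-1,2)+[x,y]
    print(n,q.tolist()); pl=plane(c,q,.014); print(pl,pl.mean(0),np.linalg.norm(np.diff(pl,axis=0),axis=1))
```

```text
[[ 0.5948 -0.3282  0.0334  0.0011]
 [ 0.5183 -0.3084  0.0322  0.0011]]
[[ 0.6915 -0.0055  0.0485  0.0037]
 [ 0.5551 -0.1074  0.0109  0.0202]
 [ 0.4545  0.0207  0.0527  0.0032]
 [ 0.5872  0.1227  0.0538  0.0027]]
[[ 0.6877 -0.0049  0.056 ]
 [ 0.5569 -0.1088  0.056 ]
 [ 0.4527  0.021   0.056 ]
 [ 0.5855  0.1228  0.056 ]] [0.5707 0.0075 0.056 ] [0.167  0.1665 0.1674]
case yaw +x [np.float64(-51.22561604398997), np.float64(-51.331649142988844)] [np.float64(38.45191948297346), np.float64(37.48941872889966)]
top0 [[108, 186], [89, 241], [144, 259], [163, 203]]
[[0.5796 0.4081 0.014 ]
 [0.4098 0.4619 0.014 ]
 [0.3543 0.2896 0.014 ]
 [0.5238 0.2341 0.014 ]] [0.4669 0.3484 0.014 ] [0.1782 0.181  0.1784]
side0 [[189, 116], [133, 124], [133, 161], [196, 152]]
[[0.5758 0.3996 0.014 ]
 [0.411  0.4554 0.014 ]
 [0.3549 0.2867 0.014 ]
 [0.5192 0.2273 0.014 ]] [0.4652 0.3422 0.014 ] [0.174  0.1778 0.1747]
```

{"fn": "drive_tool", "kwargs": {"motion": [[[4.93,-2.08,0.4],[0,0,0],1],[[4.93,-2.08,0.4],[0,0,0],1],[[4.93,-2.08,0.4],[0,0,0],1],[[4.93,-2.08,0.4],[0,0,0],1],[[4.93,-2.08,0.4],[0,0,0],1],[[4.93,-2.08,0.4],[0,0,0],1],[[4.93,-2.08,0.4],[0,0,0],1],[[4.93,-2.08,0.4],[0,0,0],1],[[4.93,-2.08,0.4],[0,0,0],1],[[0,0,0],[0,0,10.3],0.4],[[0,0,0],[0,0,10.3],0.4],[[0,0,0],[0,0,10.3],0.4]]}}

```text
time: 1.6
position: [0.5566, -0.3176, 0.2555]
tool_rot: [-3.115, 0.403, 0.002]
ft_force: [-0.2, 0.5, 1.1]
grip_width: 0.757
grip_force: 0.0
```

```bash
cat >> h.py <<'E'
def pose():
    st=ctrl.get_state(); M=R.from_rotvec(st["tool_rot"]).as_matrix(); return np.array(st["position"]),M,st
def togo(target_tcp, yaw_y):
    """shift in cm along tool axes and turn about tool z (deg) to bring TCP there with tool y at yaw_y (deg, mod 180)"""
    p,M,st=pose(); d=M.T@(np.array(target_tcp)-p)*100
    a=np.degrees(np.arctan2(M[1,1],M[0,1])); t=(a-yaw_y+90)%180-90
    print("t",round(st["time"],2),"pos",p.round(4),"tooly",round(a,2),"shift cm",d.round(2),"turn z",round(t,2),"tilt z",M[:,2].round(3),"j7",round(st["joint_positions"][6],2),"grip",round(st["grip_width"],3),round(st["grip_force"],1))
E
python3 - <<'E'
from h import *
togo((.556,-.318,.0735),75.5)
im,c=snap("wrist","w1")
E
```

```text
t 1.6 pos [ 0.5566 -0.3176  0.2555] tooly -104.73 shift cm [-0.02  0.06 18.2 ] turn z -0.23 tilt z [-0.001  0.001 -1.   ] j7 -1.41 grip 0.757 0.0
```

View pics/w1.png

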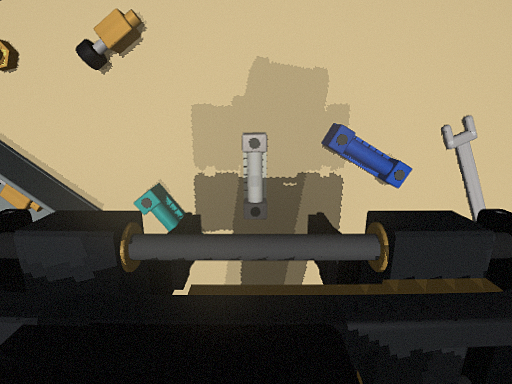

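The wrist view shows the short meter centred between the fingers, its port holes at (255,143) and (255,211). The teal and blue look-alikes are clear on either side.

Run:
```python
from h import *
T=cam("top");W=cam("wrist")
m=[(255,143),(255,211)]
print(tri(W,m,T,[(346.8,176.2),(341.5,201.3)]).round(4))
p=plane(W,m,.034);print(p.round(4),p.mean(0).round(4),np.linalg.norm(p[0]-p[1]))
d=p[0]-p[1];togo((*p.mean(0)[:2],.0735),90+np.degrees(np.arctan2(d[1],d[0])))
```

```text
[[ 0.5936 -0.3285  0.0339  0.0019]
 [ 0.517  -0.3083  0.0348  0.0014]]
[[ 0.593  -0.3293  0.034 ]
 [ 0.5164 -0.3088  0.034 ]] [ 0.5547 -0.319   0.034 ] 0.07934353532660045
t 1.65 pos [ 0.5566 -0.3177  0.2556] tooly -105.04 shift cm [-0.12  0.17 18.21] turn z -0.09 tilt z [-0.001  0.    -1.   ] j7 -1.42 grip 0.736 0.0
```

{"fn": "drive_tool", "kwargs": {"motion": [[[-0.1,0.15,5],[0,0,0],0.3],[[0,0,5],[0,0,0],0.3],[[0,0,5],[0,0,0],0.3],[[0,0,2.1],[0,0,0],0.3],[[0,0,0.95],[0,0,0],0.3],[[0,0,0],[0,0,0],-1],[[0,0,0],[0,0,0],-1],[[0,0,0],[0,0,0],-1],[[0,0,0],[0,0,0],-1],[[0,0,0],[0,0,0],-1],[[0,0,0],[0,0,0],-1],[[0,0,0],[0,0,0],-1]], "force": 25}}

```text
time: 3.15
position: [0.5561, -0.3192, 0.0769]
tool_rot: [3.116, -0.394, 0.002]
ft_force: [-0.5, 0.6, 6.0]
grip_width: 0.318
grip_force: 25.0
```

{"fn": "drive_tool", "kwargs": {"motion": [[[0,0,-3],[0,0,0],-1],[[0,0,-5],[0,0,0],-1],[[0,0,-4],[0,0,0],-1],[[-1.24,-4.76,0],[0,0,0],-1],[[-1.24,-4.76,0],[0,0,0],-1],[[-1.24,-4.76,0],[0,0,0],-1],[[-1.24,-4.76,0],[0,0,0],-1],[[-1.24,-4.76,0],[0,0,0],-1],[[-1.24,-4.76,0],[0,0,0],-1],[[-1.24,-4.76,0],[0,0,0],-1],[[0,0,0],[0,0,-10.5],-1],[[0,0,0],[0,0,-10.5],-1]]}}

```text
time: 4.65
position: [0.5538, 0.0262, 0.1952]
tool_rot: [3.135, 0.193, -0.002]
ft_force: [-0.0, -0.6, -1.3]
grip_width: 0.316
grip_force: 25.0
```

{"fn": "drive_tool", "kwargs": {"motion": [[[0,0,0],[0,0,-10.5],-1],[[0,0,0],[0,0,-10.5],-1],[[0,0,0],[0,0,-10.5],-1],[[0,0,0],[0,0,0],-1]]}}

```text
time: 5.15
position: [0.5539, 0.025, 0.1952]
tool_rot: [-2.971, -1.022, 0.002]
ft_force: [-0.1, 0.3, -1.5]
grip_width: 0.316
grip_force: 25.0
```

Run:
```python
from h import *
togo((.557,.025,.083),-51.7)
im,c=snap("wrist","w2")
```

```text
t 5.15 pos [0.5539 0.025  0.1952] tooly -52.03 shift cm [ 0.25  0.2  11.22] turn z -0.33 tilt z [-0.001 -0.    -1.   ] j7 -1.11 grip 0.316 25.0
```

View pics/w2.png

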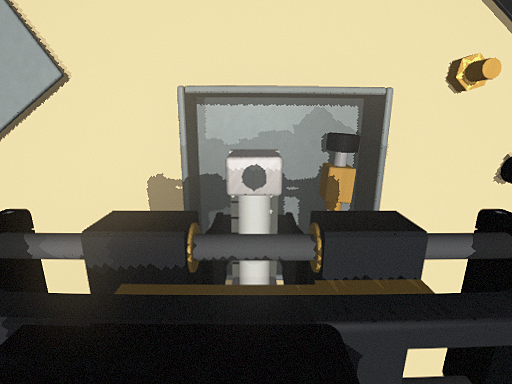

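The meter is held over the case. The far rim's outer corners are at (179,87) and (393,87), and the valve is on the right at (341,170).

Run:
```python
from h import *
W=cam("wrist")
p=plane(W,[(178.5,87),(393,87)],.056)[:,:2];d=p[1]-p[0];L=np.linalg.norm(d);d/=L
n=np.array([d[1],-d[0]]);c=p.mean(0)+n*.086
print(p.round(4),L,"x yaw",np.degrees(np.arctan2(d[1],d[0])),"c",c.round(4))
v=plane(W,[(320,180),(357,150)],.03)[:,:2];print("valve left/top case x,y",((v-c)@np.c_[d,-n]).round(4))
t=c-.022*d;togo((*t,.083),np.degrees(np.arctan2(d[1],d[0])))
```

```text
[[ 0.5882  0.1265]
 [ 0.6923 -0.0062]] 0.168692996695408 x yaw -51.903340403397124 c [0.5725 0.0071]
valve left/top case x,y [[0.0366 0.0051]
 [0.0692 0.0332]]
t 5.2 pos [0.554  0.0251 0.1953] tooly -52.12 shift cm [ 0.36  0.36 11.23] turn z -0.22 tilt z [-0.001 -0.    -1.   ] j7 -1.11 grip 0.32 25.0
```

{"fn": "drive_tool", "kwargs": {"motion": [[[0.2,0.2,1.5],[0,0,0],-1],[[0.15,0.15,3],[0,0,0],-1],[[0,0,3],[0,0,0],-1],[[0,0,2],[0,0,0],-1],[[0,0,1],[0,0,0],-1],[[0,0,0.4],[0,0,0],-1],[[0,0,0],[0,0,0],-1],[[0,0,0],[0,0,0],-1]]}}

```text
time: 6.2
position: [0.5599, 0.0247, 0.0876]
tool_rot: [2.969, 1.025, 0.002]
ft_force: [0.0, 0.1, -0.4]
grip_width: 0.319
grip_force: 25.0
```

{"fn": "drive_tool", "kwargs": {"motion": [[[0,0,0.2],[0,0,0],-1],[[0,0,0.15],[0,0,0],-1],[[0,0,0.1],[0,0,0],-1],[[0,0,0],[0,0,0],-1]]}}

```text
time: 6.7
position: [0.5593, 0.0246, 0.0829]
tool_rot: [2.969, 1.025, -0.0]
ft_force: [-3.5, -0.9, 6.1]
grip_width: 0.318
grip_force: 25.0
```

It has touched down, with 6 N at the expected height. I'll open part way and rise.

{"fn": "drive_tool", "kwargs": {"motion": [[[0,0,0],[0,0,0],0.0],[[0,0,0],[0,0,0],0.0],[[0,0,0],[0,0,0],0.0],[[0,0,0],[0,0,0],0.0],[[0,0,-1],[0,0,0],0.0],[[0,0,-4],[0,0,0],0.0],[[0,0,-5],[0,0,0],0.0],[[0,0,-5],[0,0,0],0.0],[[0,0,0],[0,0,0],0.0]]}}

```text
time: 7.82
position: [0.5618, 0.0253, 0.2377]
tool_rot: [2.966, 1.024, 0.014]
ft_force: [0.3, -0.1, 0.2]
grip_width: 0.499
grip_force: 0.0
```

Run:
```python
from h import *
togo((.4665,.345,.25),-17.6)
im,c=snap("wrist","w3");t,_=snap("top","t3")
```

```text
t 7.83 pos [0.5618 0.0253 0.2377] tooly -51.91 shift cm [ 12.24 -31.03  -1.34] turn z -34.31 tilt z [ 0.01  -0.001 -1.   ] j7 -1.09 grip 0.499 0.0
```

View pics/w3.png

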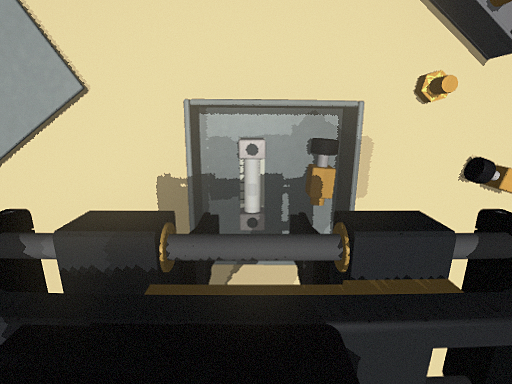

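The meter lies flat in the case, holes at (252,149) and (252,222), with the valve still at (322,175) beside it. Now the lid.

{"fn": "drive_tool", "kwargs": {"motion": [[[1.75,-4.43,-0.2],[0,0,0],0.3],[[1.75,-4.43,-0.2],[0,0,0],0.3],[[1.75,-4.43,-0.2],[0,0,0],0.3],[[1.75,-4.43,-0.2],[0,0,0],0.3],[[1.75,-4.43,-0.2],[0,0,0],0.3],[[1.75,-4.43,-0.2],[0,0,0],0.3],[[1.75,-4.43,-0.2],[0,0,0],0.3],[[0,0,0],[0,0,-8.6],0.3],[[0,0,0],[0,0,-8.6],0.3],[[0,0,0],[0,0,-8.6],0.3],[[0,0,0],[0,0,-8.6],0.3],[[0,0,0],[0,0,0],0.3]]}}

```text
time: 9.43
position: [0.4637, 0.3438, 0.2446]
tool_rot: [-2.534, -1.855, 0.005]
ft_force: [0.5, 0.2, 0.1]
grip_width: 0.649
grip_force: 0.0
```

Run:
```python
from h import *
togo((.4665,.345,.25),-17.6)
im,c=snap("wrist","w4")
```

```text
t 9.43 pos [0.4637 0.3438 0.2446] tooly -17.59 shift cm [ 0.2   0.23 -0.54] turn z 0.01 tilt z [-0.003 -0.001 -1.   ] j7 -1.17 grip 0.649 0.0
```

View pics/w4.png

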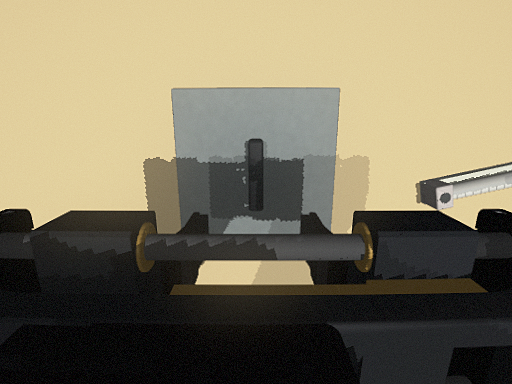

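The handle stands between the fingers, from (256,140) to (256,209). The plate's far corners are at (172,88) and (339.5,88).

Run:
```python
from h import *
W=cam("wrist");T=cam("top")
p=plane(W,[(172,88),(339.5,88)],.014)[:,:2];d=p[1]-p[0];L=np.linalg.norm(d);d/=L
n=np.array([d[1],-d[0]]);c=p.mean(0)+n*.093
yaw=np.degrees(np.arctan2(d[1],d[0]));print(L,yaw,c.round(4))
im=cv2.imread("pics/top0.png")[195:250,95:160].max(2)<35
k=max(cv2.findContours(im.astype(np.uint8),0,1)[0],key=cv2.contourArea);q=cv2.boxPoints(cv2.minAreaRect(k))+[95,195]
print(q.round(1).tolist())
h=plane(W,[(256,140.5),(256,209)],.048);print("handle",h.round(4),h.mean(0).round(4))
q=sorted(q.tolist());e=[np.mean(q[:2],0),np.mean(q[2:],0)]
print(tri(W,[(256,140.5),(256,209)],T,e).round(4))
togo((*h.mean(0)[:2],.0865),yaw)
```

```text
0.18325989904239381 -17.626242432419698 [0.4663 0.3472]
[[133.0, 223.0], [135.0, 222.0], [137.0, 226.0], [135.0, 227.0]]
handle [[0.4782 0.384  0.048 ]
 [0.4561 0.3141 0.048 ]] [0.4672 0.349  0.048 ]
[[ 0.4772  0.3673 -0.1429  0.0062]
 [ 0.4529  0.3101  0.0341  0.004 ]]
t 9.47 pos [0.4638 0.3438 0.2449] tooly -17.67 shift cm [ 0.62  0.19 15.84] turn z -0.04 tilt z [-0.002 -0.001 -1.   ] j7 -1.17 grip 0.648 0.0
```

{"fn": "drive_tool", "kwargs": {"motion": [[[0.3,0.1,3],[0,0,0],0.0],[[0.25,0.05,3],[0,0,0],0.0],[[0,0,0],[0,0,0],0.0]]}}

```text
time: 9.85
position: [0.466, 0.3479, 0.1835]
tool_rot: [-2.535, -1.855, 0.009]
ft_force: [0.1, -0.3, 0.2]
grip_width: 0.512
grip_force: 0.0
```

Run:
```python
from h import *
im,W=snap("wrist","w5")
# handle: darkest blob in the middle above the finger bar
g=im.max(2)[60:205,215:300]; mk=(g<48).astype(np.uint8)
k=max(cv2.findContours(mk,0,1)[0],key=cv2.contourArea);x,y,w,h=cv2.boundingRect(k);print("blob",x+215,y+60,w,h)
T=cam("top");e=[(111.5,218.5),(137,226)]
print(tri(W,[(x+215+w/2,y+60)],T,e[:1]).round(4))
p=plane(W,[(x+215,y+70),(x+215+w,y+70)],.048);print(p.round(4),np.linalg.norm(p[0]-p[1]))
togo((*p.mean(0)[:2],.09),-17.6); togo((.4672,.349,.09),-17.6)
cv2.imwrite("pics/w5c.png",cv2.cvtColor(im[40:300,130:400],cv2.COLOR_RGB2BGR))
```

```text
blob 246 156 19 49
[[0.4758 0.3816 0.0483 0.0028]]
[[0.4672 0.3756 0.048 ]
 [0.482  0.3709 0.048 ]] 0.01556279530390591
t 9.9 pos [0.4668 0.3487 0.1853] tooly -17.58 shift cm [2.6  0.03 9.53] turn z 0.02 tilt z [-0.002 -0.001 -1.   ] j7 -1.22 grip 0.501 0.0
t 9.9 pos [0.4668 0.3487 0.1853] tooly -17.58 shift cm [0.06 0.05 9.53] turn z 0.02 tilt z [-0.002 -0.001 -1.   ] j7 -1.22 grip 0.501 0.0
```

View pics/w5c.png

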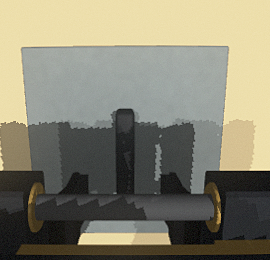

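The handle is centred at crop x=125 (column 255), and its top triangulates to z = 0.048. Descending to grip.

{"fn": "drive_tool", "kwargs": {"motion": [[[0,0,4],[0,0,0],0.0],[[0,0,3],[0,0,0],0.0],[[0,0,1.7],[0,0,0],0.0],[[0,0,0.8],[0,0,0],0.0],[[0,0,0],[0,0,0],-1],[[0,0,0],[0,0,0],-1],[[0,0,0],[0,0,0],-1],[[0,0,0],[0,0,0],-1],[[0,0,0],[0,0,0],-1],[[0,0,0],[0,0,0],-1]], "force": 50}}

```text
time: 11.15
position: [0.4675, 0.3495, 0.0919]
tool_rot: [2.534, 1.858, 0.001]
ft_force: [-1.7, 0.0, 6.1]
grip_width: 0.182
grip_force: 50.0
```

{"fn": "drive_tool", "kwargs": {"motion": [[[0,0,-2],[0,0,0],-1],[[0,0,-4],[0,0,0],-1],[[0,0,-5],[0,0,0],-1],[[-2.0,1.4,0],[0,0,0],-1],[[-3.9,2.7,0],[0,0,0],-1],[[-3.9,2.7,0],[0,0,0],-1],[[-3.9,2.7,0],[0,0,0],-1],[[-3.9,2.7,0],[0,0,0],-1],[[-3.9,2.7,0],[0,0,0],-1],[[-3.9,2.7,0],[0,0,0],-1],[[-2.5,1.7,0],[0,0,0],-1],[[-1.5,1.0,0],[0,0,0],-1]]}}

```text
time: 12.65
position: [0.5727, 0.0055, 0.2015]
tool_rot: [2.536, 1.854, -0.001]
ft_force: [0.8, 0.6, -3.5]
grip_width: 0.175
grip_force: 50.0
```

{"fn": "drive_tool", "kwargs": {"motion": [[[0,0,0],[0,0,5.1],-1],[[0,0,0],[0,0,8.0],-1],[[0,0,0],[0,0,8.0],-1],[[0,0,0],[0,0,8.0],-1],[[0,0,0],[0,0,5.2],-1],[[0,0,0],[0,0,0],-1]]}}

```text
time: 13.4
position: [0.5723, 0.0088, 0.2014]
tool_rot: [-2.967, -1.032, 0.0]
ft_force: [0.0, 0.8, -3.4]
grip_width: 0.18
grip_force: 50.0
```

Run:
```python
from h import *
togo((.572,.0075,.14),-51.9)
im,W=snap("wrist","w6")
a=cv2.imread("pics/w6.png")[:300];b,_=snap("side","s6");b=cv2.imread("pics/s6.png")[100:300,150:406]
cv2.imwrite("pics/c6.png",np.hstack([cv2.resize(a,(440,258)),cv2.resize(b,(330,258))]))
```

```text
t 13.4 pos [0.5723 0.0088 0.2014] tooly -51.66 shift cm [-0.1   0.08  6.14] turn z 0.24 tilt z [-0.  0. -1.] j7 -1.09 grip 0.18 50.0
```

View pics/c6.png

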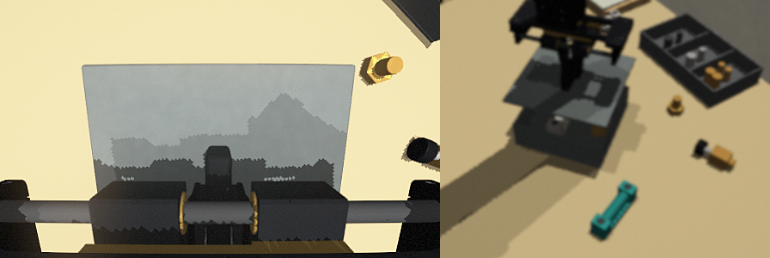

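The lid is held over the case and looks roughly level. I'll measure its far edge as a check on slip and tilt.

Run:
```python
from h import *
im=cv2.imread("pics/w6.png").astype(int);sat=(im[:,:,2]-im[:,:,0]);mk=(sat<15)&(im.max(2)>60)
q=[]
for r in (90,120,150):
    xs=np.where(mk[r,60:440])[0]+60;q.append((xs[0],xs[-1],r))
col=np.where(mk[40:150,250])[0][0]+40;col2=[np.where(mk[40:150,x])[0][0]+40 for x in(120,390)]
print(q,col,col2)
W=cam("wrist");L=np.polyfit([a[2] for a in q],[a[0] for a in q],1);Rr=np.polyfit([a[2] for a in q],[a[1] for a in q],1)
for z in(.1175,.1235,.13):
    c=plane(W,[(np.polyval(L,col),col2[0]),(np.polyval(Rr,col),col2[1])],z)[:,:2];d=c[1]-c[0];l=np.linalg.norm(d);d/=l
    m=c.mean(0)+.093*np.array([d[1],-d[0]]);print(z,l.round(4),np.degrees(np.arctan2(d[1],d[0])).round(2),m.round(4))
```

```text
[(np.int64(97), np.int64(411), 90), (np.int64(100), np.int64(407), 120), (np.int64(104), np.int64(403), 150)] 75 [np.int64(76), np.int64(75)]
0.1175 0.1896 -51.43 [0.5712 0.007 ]
0.1235 0.1831 -51.43 [0.5705 0.0065]
0.13 0.1761 -51.43 [0.5698 0.0059]
```

{"fn": "drive_tool", "kwargs": {"motion": [[[0.15,0,2],[0,0,0.3],-1],[[0,0,2],[0,0,0],-1],[[0,0,1],[0,0,0],-1],[[0,0,0.4],[0,0,0],-1],[[0,0,0.3],[0,0,0],-1],[[0,0,0.2],[0,0,0],-1],[[0,0,0],[0,0,0],-1]]}}

```text
time: 14.38
position: [0.5739, 0.0085, 0.1425]
tool_rot: [2.971, 1.02, 0.001]
ft_force: [-0.6, -0.1, -2.7]
grip_width: 0.183
grip_force: 50.0
```

{"fn": "drive_tool", "kwargs": {"motion": [[[0,0,0.15],[0,0,0],-1],[[0,0,0.1],[0,0,0],-1],[[0,0,0.1],[0,0,0],-1],[[0,0,0],[0,0,0],-1]]}}

```text
time: 14.88
position: [0.5738, 0.0086, 0.1399]
tool_rot: [2.971, 1.02, -0.0]
ft_force: [-3.4, -1.1, 4.9]
grip_width: 0.181
grip_force: 50.0
```

Contact is at home height (0.140). Releasing and rising.

{"fn": "drive_tool", "kwargs": {"motion": [[[0,0,0],[0,0,0],0.0],[[0,0,0],[0,0,0],0.0],[[0,0,0],[0,0,0],0.0],[[0,0,0],[0,0,0],0.0],[[0,0,-1],[0,0,0],0.0],[[0,0,-3],[0,0,0],0.0],[[0,0,-4],[0,0,0],0.0],[[0,0,-4],[0,0,0],0.0],[[-4,0,0],[0,0,0],0.0],[[-4,0,0],[0,0,0],0.0],[[0,0,0],[0,0,0],0.0]]}}

```text
time: 16.25
position: [0.5091, -0.0429, 0.2595]
tool_rot: [2.971, 1.013, -0.001]
ft_force: [1.8, 0.5, -0.6]
grip_width: 0.502
grip_force: 0.0
```

Run:
```python
from h import *
snap("wrist","w7");b,_=snap("side","s7");togo((.57,.007,.25),-51.9)
a=cv2.imread("pics/w7.png");b=cv2.imread("pics/s7.png")[120:270,170:370]
cv2.imwrite("pics/c7.png",np.hstack([cv2.resize(a,(380,285)),cv2.resize(b,(400,285))]))
```

```text
t 16.35 pos [ 0.511  -0.0404  0.2596] tooly -52.13 shift cm [ 7.57 -0.12  0.97] turn z -0.23 tilt z [ 0.002 -0.    -1.   ] j7 -0.92 grip 0.5 0.0
```

View pics/c7.png

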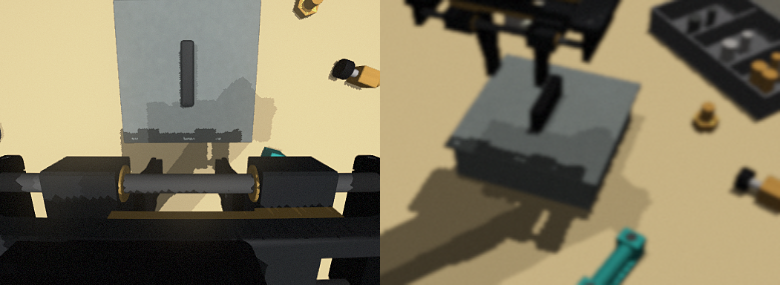

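The lid is flat and centred on the case, with an even overhang (wrist crop plate 113–261), and the fingers are clear. Handing in.

```bash
python3 -c "
from bench import ctrl
print(ctrl.close_job())"
```

```text
the job is handed in; nothing more can be done
None
```

I set the short flow meter down flat in the case beside the valve, put the lid on level at home height, and handed the job in at about 16 s; the hand-in returned no verdict.

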